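# Lift the portafilter by its balance point and hold it level over the tamping stand

### The job

Grip the coffee portafilter by the middle of its bare steel neck, where it balances, lift it out of the pocket of its storage tray and carry it level to the tamping stand. Finish while holding it still and level a few centimetres above the stand, not touching it, with the round head centred over the stand's round recess and the neck right above the gap of the fork, as if about to be lowered in. Leave the tamper, the espresso cup and the milk jug alone.

Things in the scene. Friction and masses are not known exactly. Their poses are not given: they have to be found in the camera images.
- pf_neck (a point): balance point along the loose portafilter (0.42 kg, 243 mm long), mid-width and mid-height of its steel neck, 14 x 14 mm, bare from 25 mm along -x to 34 mm along +x. x: along the neck to the head; y: across; z: up. The black handle, 28 mm thick (31 at its collar), lies 25 to 145 mm along -x. Centre of mass 8 mm below this point. At the start it is 32 mm above the worktop
- pf_head (a point): centre of the underside of the portafilter's round steel head (cup 64 mm across, 38 mm high, 76 mm over two side lugs), 66 mm along +x and 26 mm below pf_neck; same axes. At the start the head sits in the tray's pocket
- tray: fixed wooden tray 230 x 90 mm, base 6 mm thick. Origin on the worktop under the pocket's centre; x: from cradle to pocket. Pocket block 82 x 90 mm, 22 high, pocket 67 across, floor 6 up. Handle cradle 99 to 189 mm along -x, rails 30 mm high, 54 apart outside, on a block 60 wide, 18 high. From 41 to 99 mm along -x only the base lies below the neck, open at both sides for fingers
- stand_mouth (a point): centre of the round recess of the fixed tamping stand, at its top, 60 mm above the worktop: a grey block 86 x 86 mm with a recess 67 mm across and 16 mm deep, on a low foot. x axis: from the fork to the recess (the side where the handle belongs is -x); z up
- stand_fork (a point): middle between the tops of the two upright steel prongs at the stand's -x side, 47 mm from the recess centre, 74 mm above the worktop (14 mm above the block); the gap between the prongs is 22 mm, for the neck
- tamper: bystander: coffee tamper with steel foot and wooden handle, 51 mm across, 84 mm high; origin under its centre
- espresso_cup: bystander: white espresso cup, 58 mm across (88 mm with handle), 54 mm high; origin under its centre
- milk_jug: bystander: steel milk jug, 75 x 112 mm, 84 mm high; origin under its centre
Things that resemble listed ones, but are neither listed nor needed, are in the scene too. Leave any red look-alike of the part that bears stand_mouth alone.

How it is judged (in metres and radians):
On the way:
1. the portafilter is gripped at its balance point and lifted clear of the tray, level (contact force between the fingers and portafilter above 1 N and x of the grasp point in the frame of pf_neck between -0.018 and 0.018 m and contact force between portafilter and tray below 0.2 N and contact force between portafilter and stand below 0.2 N and height (world z) of pf_head above 0.045 m and angle between pf_neck's own z axis and vertical below 0.15 rad), for 0.2 s.
At the end, for the whole second after the job is handed in: Fingers hold the neck within 18 mm of the balance point; tray and stand do not touch it; still; level within 0.1 rad; head underside 15 to 80 mm above the stand block, head centre within 12 mm of the recess centre seen from above; handle on the fork side, neck within 0.17 rad of the stand axis (contact force between the fingers and portafilter above 1 N and x of the grasp point in the frame of pf_neck between -0.018 and 0.018 m and contact force between portafilter and tray below 0.2 N and contact force between portafilter and stand below 0.2 N and z of pf_head in the frame of stand_mouth between 0.015 and 0.08 m and horizontal distance between pf_head and stand_mouth below 0.012 m and angle between the x axis of pf_neck and the x axis of stand_mouth, either way round below 0.17 rad and x of pf_neck in the frame of stand_mouth below -0.04 m and angle between pf_neck's own z axis and vertical below 0.1 rad and linear speed of portafilter below 0.02 m/s and angular speed of portafilter below 0.15 rad/s); the arm keeps its last pose, push and grip.
It fails at once if the portafilter knocks against the stand (contact force between portafilter and stand above 1 N).
It fails at once if the portafilter is tipped by more than 0.3 rad (angle between pf_neck's own z axis and vertical above 0.3 rad).
It fails at once if the tamper is pushed away or tipped (distance of tamper from where it was at the start of the episode above 0.02 m or angle between tamper's own z axis and vertical above 0.3 rad).
It fails at once if the espresso cup is pushed away or tipped (distance of espresso_cup from where it was at the start of the episode above 0.02 m or angle between espresso_cup's own z axis and vertical above 0.3 rad).
It fails at once if the milk jug is pushed away or tipped (distance of milk_jug from where it was at the start of the episode above 0.02 m or angle between milk_jug's own z axis and vertical above 0.3 rad).
It also fails if it takes over 37 s, if anything falls off the work surface, if the arm or the gripper's body presses on something with over 40 N, if the wrist force passes 120 N, or if a joint passes its speed limit or range.

### The arm

A 6-joint arm with a two-finger parallel gripper is mounted at the origin on a cart in front of the work surface, level with it; the furniture and walls round the work are solid. World frame = base frame: x ahead of the robot, y to its left, z up, the work surface at z = 0. Lengths are in mm, angles in degrees, forces in N, time in s.
With the tool pointing down it reaches from about 350 to 850 mm from the base axis. Payload 8.1 kg.
Tool frame: the origin (TCP) lies at the very end of the fingers, on their centre line; the grasp point (between the pads) lies 19 mm behind it; z points along the fingers, y is the line along which they close (so a half turn about z gives the same grasp; the last joint's range is limited). The gripper opens to 85 mm and grips with 20 to 120 N. Pads are 22 mm wide; open, the fingers measure 114 mm over their backs; the gripper's body (76 mm by 85 mm) begins 54 mm behind the grasp point. The pads swing forward as they close: fully open they stand 13 mm farther back than shut.
Start: joints at [-80.867, 7.471, 85.268, -0, 87.261, -4.893], TCP at [145.438, -582.111, 231.292] pointing down, gripper open.
Joint ranges: [-169.43, 169.43], [-51.17, 129.36], [1.28, 143.12], [-76.62, 256.62], [0, 156.53], [-152.29, 152.29]. Speed limits (degrees/s): [136.94, 136.94, 159.86, 180, 180, 180].

### API

Orientations are given as [roll, pitch, yaw] about the fixed x, y, z axes, in that order (R = Rz(yaw) Ry(pitch) Rx(roll)).
In Python, from bench import * gives the robot as it stands.
- The arm moves only by the tool play_rows, never from a script. Its argument "increments" is a list of rows, each a list of 3 entries, a list of its own where there are three numbers: the gripper's target within -1 to 1 (fully open at 1, half-way at 0, shut at -1), then the shift along the tool's x, y, z in mm, then the turn about the tool's z in rad. A call has 1 to 12 rows; each row shifts and turns the commanded pose from where the row before left it, along the tool's axes as they then stand; what a row does not reach is not made up. A row lasts 1/12 s, in which the tool goes at most 41.7 mm and 7.16 degrees, less where a joint would pass 70% of its speed; a pose out of reach is approached as far as the arm can. A call is refused whole if a number of a shift passes 41.7 or a number of a turn 0.125, either way. A call with a gripper value outside its range is refused whole. The fingers move at their own pace and stop on an object; "force" is the grip in N (left out, the last holds). Time passes only in rows, so rows that do not move let the fingers close. It gives the time, the measured TCP pose, the force, the opening and the grip force at its end, in the units of the state.
- sense(): the state, without advancing time (a new reading comes with each control period).
- snapshot(name): name is "scene" or "top" or "wrist"; returns a dict with "color" (400x640x3 uint8, red, green, blue), "intrinsics" (3x3 intrinsics, pixels), "world_from_camera" (4x4, takes a point from camera to world coordinates). Camera axes: x right, y down, z forward; pixel columns grow to the right and rows downward; lengths in mm; the calibration is good to about 2 mm. A picture is of the moment at which its call begins. There is no depth.
- hand_in(): hands the job in; it is judged then, once.
Trained networks look in a picture, given as the dict that the camera call returned (one of the last four; its "shot" number tells which), for a name from the list of things; names that differ only in an ending like _2 or _b are one class to them, and where a whole thing is asked for, a point or a joint stands for the part that bears it (a point fixed in the world has none). Each returns a list of dicts, best first, with "p" (0 to 1); they miss things now and then, are a little off and sometimes report something else, mostly with a low value. They report only what shows in the picture. A call takes as long as a camera call. They do not tell look-alikes from the thing itself.
- find_in(query, picture): "xyz" ([x, y, z] in mm, in the coordinates of the camera as it stood for that picture, good to about 4 mm: the middle of the surface that is visible of it).
- regions_of(query, picture): "mask" (400x640 bool, what is visible of it).
- pinpoint(query, picture): "xyz" ([x, y, z] in mm, in the coordinates of the camera as it stood for that picture, good to about 4 mm: a listed point, or the origin of a listed thing).
The state is a dict: "time": time; "joint_pos": joint angles; "qd": joint speeds; "joint_efforts": joint torques, N m; "tool_pos": TCP position; "tcp_rot": TCP orientation; "ft_force": force on the tool from outside, world axes, zero at the start; "wrist_torque": the same for the moment, N m; "finger_gap": finger opening in mm; "grip_force": force on a finger pad.
Only numpy, scipy, OpenCV 4.12 (cv2) and the standard library are available. Lean on these libraries where they do the work, as an engineer would, in place of code of your own. Each camera call takes 0.05 s, during which the arm holds its last target. There are 200 camera calls.

## Working session

There is one attempt and no reset: what is moved stays moved. The work goes in short steps, Python scripts to look and compute and a tool call to move; the robot and the scene stay as the last step left them, time stands still between calls to the robot, and variables do not carry over. Pictures are saved under pics/ and viewed, at most 10 in all, crops included, and the job is handed in when it is done.

Besides the shell and the picture viewer there is one more tool, called by a JSON object that holds its "op" and its "data", one argument or row to a line. play_rows: Moves the arm, as the interface text tells. Its arguments: {"type":"object","properties":{"increments":{"type":"array","items":{"type":"array"}},"force":{"type":"number"}},"required":["increments"]}

```bash
mkdir -p pics
cat > h.py <<'E'
from bench import *
import numpy as np, cv2
def W(s,p):
    T=np.array(s["world_from_camera"]); return T[:3,:3]@np.array(p)+T[:3,3]
def px(s,p):
    T=np.linalg.inv(np.array(s["world_from_camera"])); c=T[:3,:3]@np.array(p)+T[:3,3]; q=np.array(s["intrinsics"])@c; return q[:2]/q[2]
def onz(s,u,v,z):
    T=np.array(s["world_from_camera"]); d=T[:3,:3]@np.linalg.inv(np.array(s["intrinsics"]))@np.array([u,v,1.]); o=T[:3,3]; return o+d*(z-o[2])/d[2]
E
python3 - <<'E'
from h import *
np.set_printoptions(precision=1,suppress=True)
ims=[]
for n in ["top","scene"]:
    s=snapshot(n); ims.append(s["color"][:,:,::-1])
    print(n,np.array(s["world_from_camera"])[:3,3])
    for q in ["pf_neck","pf_head","tray","stand_mouth","stand_fork","tamper","espresso_cup","milk_jug"]:
        for r in pinpoint(q,s)[:3]:
            w=W(s,r["xyz"]); print(q,round(r["p"],2),w,px(s,w))
cv2.imwrite("pics/top.png",ims[0]); cv2.imwrite("pics/scene.png",ims[1])
print(sense())
E
```

```text
top [ 393.5  -22.2 1090.8]
pf_neck 0.92 [488.7 121.2  34.4] [266.9 245.3]
pf_head 0.73 [557.  124.9   9.2] [269.5 222.1]
tray 0.97 [560.6 131.6   1.9] [267.6 221.1]
stand_mouth 0.74 [ 580.3 -192.4   61.7] [384.9 220.4]
stand_mouth 0.74 [446.5 -46.3  58.4] [327.  265.8]
stand_fork 0.8 [ 539.7 -174.    74. ] [378.1 234.2]
stand_fork 0.72 [399.2 -24.5  74.5] [317.3 283.2]
tamper 0.88 [735.6 251.5   1.2] [233.9 159.4]
espresso_cup 0.77 [731.2 -22.2   1.5] [326.1 168.5]
milk_jug 0.88 [ 733.9 -256.9   -4.6] [405.4 174.8]
scene [ 279.7 -560.4  873.3]
pf_neck 0.95 [498.  117.7  36.9] [265.7 190.6]
pf_head 0.92 [559.3 128.4   5.4] [285.4 187. ]
pf_head 0.43 [557.6 132.1   0.1] [284.4 187.6]
tray 0.94 [559.4 130.2   0.8] [285.3 187.6]
stand_mouth 0.83 [ 586.5 -191.9   63.3] [357.7 260. ]
stand_mouth 0.7 [447.  -45.3  62.8] [273.9 238.1]
stand_fork 0.85 [ 541.3 -173.3   80.3] [336.5 258.5]
stand_fork 0.6 [400.5 -28.1  75.5] [252.1 238. ]
tamper 0.67 [742.8 251.   -0.4] [321.2 139.6]
espresso_cup 0.93 [734.3 -20.6  -4.5] [367.6 201.7]
milk_jug 0.9 [ 742.5 -258.6   -0.5] [425.2 266.8]
{'time': 0.9, 'joint_pos': array([-80.9,   7.5,  85.3,  -0. ,  87.3,  -4.9]), 'qd': array([ 0.1,  0. ,  0.1,  0. ,  0. , -0.1]), 'joint_efforts': array([ -0. , -56.9, -50.1,  -0. ,   0. ,   0. ]), 'tool_pos': array([ 145.4, -582.1,  231.3]), 'tcp_rot': array([180.,   0.,  14.]), 'ft_force': array([ 0.8,  0.8, -0.4]), 'wrist_torque': array([-0.,  0.,  0.]), 'grip_force': 0.0, 'finger_gap': 85.14198952298528}
```

View pics/top.png

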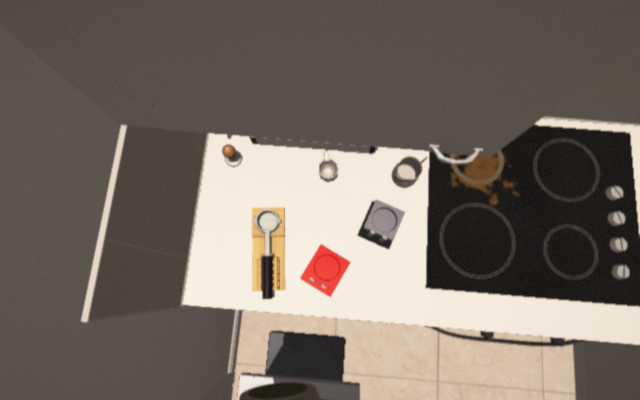

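View pics/scene.png

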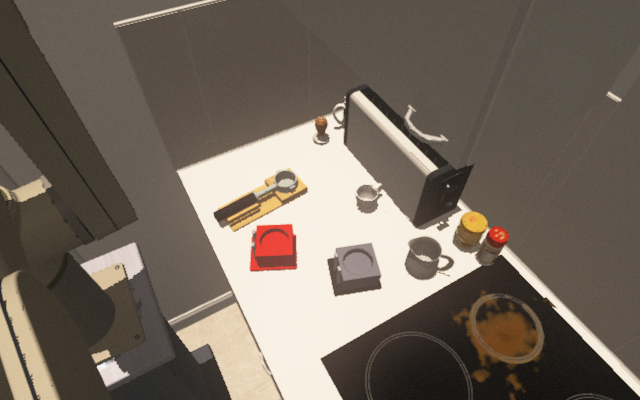

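The portafilter shows at (267,245) in the top view. There are two stands: red at (327,266) and grey at (385,220). The grey one fits, since the text says grey and to leave the red look-alike alone. I'll head over the tray and confirm from near.

{"op": "play_rows", "data": {
  "increments": [
    [1, [21, -25, 0], 0],
    [1, [21, -25, 0], 0],
    [1, [21, -25, 0], 0],
    [1, [21, -25, 0], 0],
    [1, [21, -25, 0], 0],
    [1, [21, -25, 0], 0],
    [1, [21, -25, 0], 0],
    [1, [21, -25, 0], 0],
    [1, [21, -25, 0], 0],
    [1, [21, -25, 0], 0],
    [1, [21, -25, 0], 0],
    [1, [21, -25, 0], 0]
  ],
  "force": 60
}}

```text
time: 1.9
tool_pos: [317.6, -228.6, 231.5]
tcp_rot: [180.0, -0.0, 14.0]
ft_force: [0.4, -0.0, -0.6]
finger_gap: 85.6
grip_force: 0.0
```

Run:
```python
from h import *
np.set_printoptions(precision=1,suppress=True)
s=snapshot("wrist"); cv2.imwrite("pics/w1.png",s["color"][:,:,::-1])
t=snapshot("scene")
c=t["color"][150:310,190:410,::-1]; cv2.imwrite("pics/crop.png",cv2.resize(c,None,fx=3.5,fy=3.5,interpolation=cv2.INTER_CUBIC))
for a in (s,t):
  for q in ["pf_neck","pf_head","stand_mouth","stand_fork"]:
    for r in pinpoint(q,a)[:3]:
        w=W(a,r["xyz"]); print(q,round(r["p"],2),w,px(a,w))
print(sense()["tool_pos"],sense()["tcp_rot"],sense()["joint_pos"])
```

```text
stand_fork 0.94 [408.4 -23.3  76.6] [115.8  31.7]
pf_neck 0.67 [497.1 117.1  34.7] [265.6 191.4]
pf_neck 0.33 [ 540.7 -175.7   75.8] [336.8 260.4]
pf_neck 0.28 [560.2 129.   -1.6] [285.8 188.4]
pf_head 0.64 [559.7 129.9   5.7] [285.3 186.5]
pf_head 0.37 [497.3 117.5  36.8] [265.5 190.8]
stand_mouth 0.85 [ 586.2 -193.    60.5] [357.8 261.1]
stand_mouth 0.68 [445.8 -46.   61. ] [273.7 239. ]
stand_mouth 0.17 [557.5 130.1   2.4] [284.7 187.5]
stand_fork 0.89 [ 541.1 -176.    78. ] [337.1 260. ]
stand_fork 0.62 [401.6 -24.8  73. ] [252.1 237.3]
[ 316.7 -230.8  231.2] [-180.     0.    13.9] [-43.6 -26.7 115.7  -0.   91.   32.5]
```

View pics/crop.png

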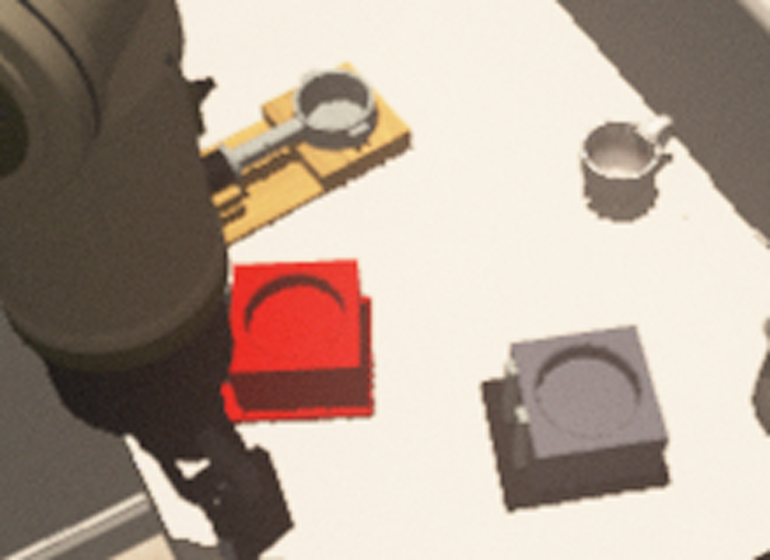

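View pics/w1.png

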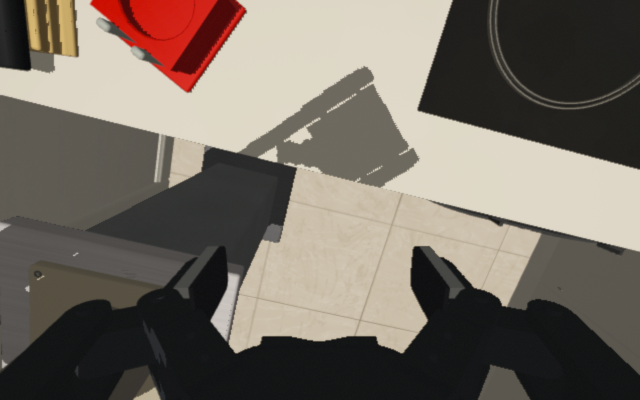

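The enlarged crop confirms it. The grey block at crop (590,390) has the round recess, and its two prongs at (517,390) face the robot. The red block at (295,310) is the look-alike. The wrist view shows the red stand at (165,20) and nothing in the fingers' way. Next I'll move up behind the portafilter.

{"op": "play_rows", "data": {
  "increments": [
    [1, [17, -25, 0], 0],
    [1, [17, -25, 0], 0],
    [1, [17, -25, 0], 0],
    [1, [17, -25, 0], 0],
    [1, [17, -25, 0], 0],
    [1, [17, -25, 0], 0],
    [1, [17, -25, 0], 0],
    [1, [17, -25, 0], 0],
    [1, [17, -25, 0], 0],
    [1, [17, -25, 0], 0],
    [1, [17, -25, 0], 0],
    [1, [17, -25, 0], 0]
  ]
}}

```text
time: 3.4
tool_pos: [443.0, 111.4, 231.2]
tcp_rot: [180.0, 0.0, 14.0]
ft_force: [0.7, -0.8, 1.0]
finger_gap: 85.1
grip_force: 0.0
```

Run:
```python
from h import *
np.set_printoptions(precision=1,suppress=True)
s=snapshot("wrist"); cv2.imwrite("pics/w2.png",s["color"][:,:,::-1])
t=snapshot("top")
for a in (s,t):
  for q in ["pf_neck","pf_head","tray","stand_mouth","stand_fork"]:
    for r in pinpoint(q,a)[:2]:
        w=W(a,r["xyz"]); print(q,round(r["p"],2),w,px(a,w))
print(sense()["tool_pos"],sense()["tcp_rot"],sense()["joint_pos"])
```

```text
pf_neck 0.75 [498.4 121.4  33.1] [321.9 125.2]
pf_head 0.74 [567.  128.    6.8] [331.   60.9]
stand_mouth 0.68 [447.8 -44.3  64.9] [462.1 212.9]
stand_fork 0.73 [409.6 -24.5  78.1] [436.8 246.2]
stand_fork 0.57 [ 545.3 -173.5   76. ] [629.1 154.4]
pf_neck 0.64 [491.4 121.4  34.1] [267.  244.4]
pf_head 0.86 [560.6 127.1  10.9] [268.7 220.7]
pf_head 0.42 [732.  -23.2  -2.4] [326.4 168.6]
tray 0.43 [732.6 -21.6   0.2] [325.9 168.1]
stand_mouth 0.8 [445.  -46.9  60. ] [327.2 266.3]
stand_mouth 0.71 [ 585.3 -196.4   65.1] [386.7 218.6]
stand_fork 0.71 [399.3 -23.9  75.7] [317.1 283.2]
stand_fork 0.6 [ 540.1 -175.9   74.2] [378.8 234.1]
[442.5 109.9 231.4] [180.  -0.  14.] [  7.5 -15.5 107.1  -0.   88.3  83.5]
```

View pics/w2.png

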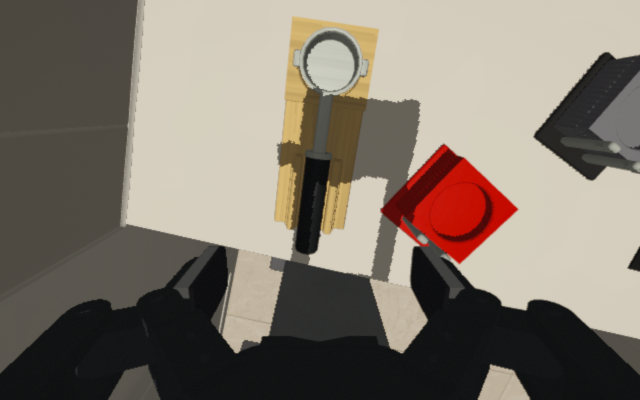

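The wrist view shows the portafilter lying in its tray: head at (331,61), bare neck from (324,95) to (317,152), handle down to (307,252). I'll measure the axis and balance point from it.

Run:
```python
from h import *
np.set_printoptions(precision=1,suppress=True)
s=snapshot("wrist")
m=regions_of("pf_neck",s); print([ (round(r["p"],2),r["mask"].sum()) for r in m][:3])
M=m[0]["mask"]
P=[]
for v in range(20,260,12):
    c=np.where(M[v])[0]
    if len(c): print(v,c.min(),c.max(),end="; "); 
    if len(c) and 100<v<235: P.append(onz(s,(c.min()+c.max()+1)/2,v+.5,33)[:2])
print()
P=np.array(P); d=np.linalg.svd(P-P.mean(0))[2][0]; d*=np.sign(d[0])
yaw=np.degrees(np.arctan2(d[1],d[0])); print("axis yaw",yaw,P.mean(0))
c=P.mean(0); on=lambda u,v,z:(onz(s,u,v,z)[:2]-c)@d
for n,t in (("junction +25",on(317,153,36)+25),("rim centre -66",on(331.5,61,44)-66),("handle end +145",on(307,253,24)+145)): print(n,c+d*t)
```

```text
[(0.71, np.int64(6962))]
32 311 347; 44 301 356; 56 291 361; 68 298 365; 80 304 354; 92 316 340; 104 318 329; 116 317 328; 128 314 326; 140 312 325; 152 303 329; 164 303 328; 176 302 327; 188 301 324; 200 299 322; 212 298 321; 224 296 319; 236 295 317; 248 293 316; 
axis yaw 6.408180854663364 [453.4 115.7]
junction +25 [492.8 120.1]
rim centre -66 [495.2 120.4]
handle end +145 [486.3 119.3]
```

{"op": "play_rows", "data": {
  "increments": [
    [1, [0, 0, 0], 0.065],
    [1, [0, 0, 0], 0.066],
    [1, [10, -1, 10], 0],
    [1, [14, -1, 20], 0],
    [1, [14, -1, 25], 0],
    [1, [14, -2, 25], 0],
    [1, [0, 0, 20], 0],
    [1, [0, 0, 10], 0],
    [1, [0, 0, 0], 0]
  ]
}}

```text
time: 4.85
tool_pos: [491.3, 121.0, 118.3]
tcp_rot: [180.0, 0.3, 6.5]
ft_force: [-1.0, -0.3, -0.6]
finger_gap: 85.6
grip_force: 0.0
```

Run:
```python
from h import *
np.set_printoptions(precision=1,suppress=True)
s=snapshot("wrist"); im=s["color"][:,:,::-1].copy()
st=sense();p=st["tool_pos"]; print(p,st["tcp_rot"])
for z in (33,39): 
    u=px(s,[p[0],p[1],z]); print(z,u); cv2.circle(im,tuple(int(a) for a in u),3,(0,0,255),1)
cv2.imwrite("pics/w3.png",im)
for q in ["pf_neck","pf_head"]:
    for r in pinpoint(q,s)[:2]:
        w=W(s,r["xyz"]); print(q,round(r["p"],2),w,px(s,w))
```

```text
[492.4 121.2 120.3] [180.    0.2   6.5]
33 [318.7 203.9]
39 [318.7 206.2]
pf_neck 0.76 [496.7 124.3  32.5] [315.3 198. ]
pf_head 0.97 [563.  125.1   6.4] [324.  109.3]
pf_head 0.48 [496.7 122.5  37. ] [317.6 199.9]
```

View pics/w3.png

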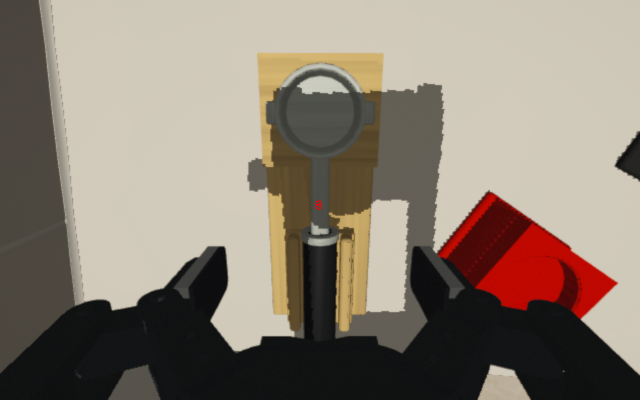

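The wrist view is aligned: neck vertical at u≈319, head centre (320,110), collar front edge (319,232). The projected target (319,205) lies on the neck, a little towards the handle.

Run:
```python
from h import *
np.set_printoptions(precision=1,suppress=True)
s=snapshot("wrist")
print("rim",onz(s,320,110,44)-[65.6,7.3,0],"collar",onz(s,319,232,40)+[24.8,2.8,0],"neck",onz(s,319.5,195,39),sense()["tool_pos"])
```

```text
rim [500.  121.5  44. ] collar [498.4 121.7  40. ] neck [503.4 122.   39. ] [494.5 121.5 123.2]
```

{"op": "play_rows", "data": {
  "increments": [
    [1, [4, 0, 16], 0],
    [1, [0, 0, 25], 0],
    [1, [0, 0, 25], 0],
    [1, [0, 0, 20], 0],
    [1, [0, 0, 12], 0],
    [1, [0, 0, 8], 0],
    [1, [0, 0, 0], 0],
    [1, [0, 0, 0], 0]
  ]
}}

```text
time: 5.72
tool_pos: [498.3, 122.0, 16.3]
tcp_rot: [-180.0, -0.1, 6.5]
ft_force: [0.4, 0.0, 1.2]
finger_gap: 85.2
grip_force: 0.0
```

{"op": "play_rows", "data": {
  "increments": [
    [-1, [0, 0, 0], 0],
    [-1, [0, 0, 0], 0],
    [-1, [0, 0, 0], 0],
    [-1, [0, 0, 0], 0],
    [-1, [0, 0, 0], 0],
    [-1, [0, 0, 0], 0],
    [-1, [0, 0, 0], 0],
    [-1, [0, 0, 0], 0],
    [-1, [0, 0, 0], 0],
    [-1, [0, 0, 0], 0],
    [-1, [0, 0, 0], 0],
    [-1, [0, 0, 0], 0]
  ],
  "force": 80
}}

```text
time: 6.72
tool_pos: [497.8, 121.9, 15.8]
tcp_rot: [-180.0, -0.0, 6.5]
ft_force: [-1.4, -1.0, 6.4]
finger_gap: 12.5
grip_force: 78.9
```

{"op": "play_rows", "data": {
  "increments": [
    [-1, [0, 0, -3], 0],
    [-1, [0, 0, -6], 0],
    [-1, [0, 0, -10], 0],
    [-1, [0, 0, -12], 0],
    [-1, [0, 0, -12], 0],
    [-1, [0, 0, -12], 0],
    [-1, [0, 0, -12], 0],
    [-1, [0, 0, -12], 0],
    [-1, [0, 0, -10], 0],
    [-1, [0, 0, -6], 0],
    [-1, [0, 0, 0], 0],
    [-1, [0, 0, 0], 0]
  ]
}}

```text
time: 7.72
tool_pos: [497.7, 121.9, 110.5]
tcp_rot: [-180.0, -0.0, 6.5]
ft_force: [-0.6, 0.6, -4.3]
finger_gap: 12.5
grip_force: 78.1
```

Run:
```python
from h import *
np.set_printoptions(precision=1,suppress=True)
s=snapshot("wrist"); cv2.imwrite("pics/w4.png",s["color"][:,:,::-1])
print(sense())
for n in ("wrist","scene"):
  a=s if n=="wrist" else snapshot(n)
  for q in ["pf_neck","pf_head","stand_mouth","stand_fork"]:
    for r in pinpoint(q,a)[:2]:
        w=W(a,r["xyz"]); print(q,round(r["p"],2),w,px(a,w))
```

```text
{'time': 7.7667, 'joint_pos': array([  8. ,  -0.8, 106.9,  -0. ,  74. ,  91.5]), 'qd': array([-0. ,  0.6,  0.6,  0.1, -0.1, -0.1]), 'joint_efforts': array([ -0. , -49.2, -49.9,   0. ,  -0. ,   0. ]), 'tool_pos': array([497.1, 121.8, 109.8]), 'tcp_rot': array([180. ,   0. ,   6.5]), 'ft_force': array([-0.4,  0.7, -4.3]), 'wrist_torque': array([ 0., -0.,  0.]), 'grip_force': 78.0571460723877, 'finger_gap': 12.383286588400948}
pf_neck 0.89 [496.6 124.9 128.8] [311.9 274.9]
pf_head 0.96 [561.9 126.3 102.2] [324.9 125.4]
stand_mouth 0.78 [446.  -46.3  61.3] [540.7 313.3]
pf_neck 0.6 [498.1 118.5 128.8] [261.9 166.6]
pf_head 0.68 [560.9 129.9 100.5] [283.4 162.6]
stand_mouth 0.89 [445.6 -45.   60.9] [273.4 238.7]
stand_mouth 0.86 [ 584.2 -193.5   63.4] [357.2 261. ]
stand_fork 0.95 [404.2 -28.3  74.1] [253.6 237.7]
stand_fork 0.79 [ 541.1 -173.8   72.9] [336.5 260.4]
```

View pics/w4.png

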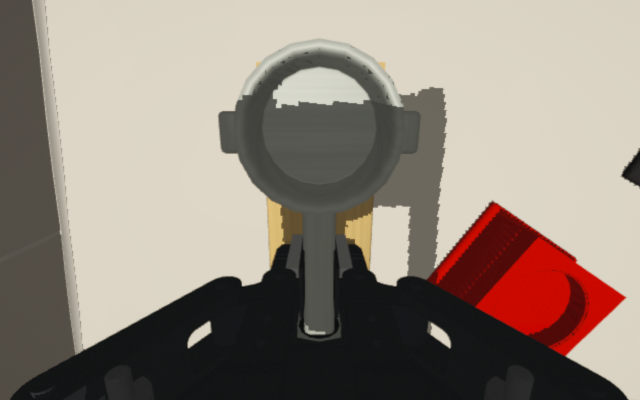

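The portafilter hangs level in the fingers, head at (320,125), clear of the tray, with almost no wrist moment, so the grip is at the balance point. Next I'll turn 0.527 rad and travel to 70 mm short of the stand.

{"op": "play_rows", "data": {
  "increments": [
    [-1, [0, 0, 0], 0.03],
    [-1, [0, 0, 0], 0.05],
    [-1, [0, 0, 0], 0.06],
    [-1, [0, 0, 0], 0.06],
    [-1, [0, 0, 0], 0.06],
    [-1, [0, 0, 0], 0.06],
    [-1, [0, 0, 0], 0.06],
    [-1, [0, 0, 0], 0.06],
    [-1, [0, 0, 0], 0.05],
    [-1, [0, 0, 0], 0.037],
    [-1, [0, 0, 0], 0],
    [-1, [0, 0, 0], 0]
  ]
}}

```text
time: 9.22
tool_pos: [497.5, 121.9, 110.3]
tcp_rot: [-180.0, 0.0, -23.6]
ft_force: [-0.1, -0.0, -4.0]
finger_gap: 12.4
grip_force: 78.0
```

{"op": "play_rows", "data": {
  "increments": [
    [-1, [2, 6, 0], 0],
    [-1, [4, 14, 0], 0],
    [-1, [5, 18, 0], 0],
    [-1, [5, 18, 0], 0],
    [-1, [5, 18, 0], 0],
    [-1, [5, 18, 0], 0],
    [-1, [5, 18, 0], 0],
    [-1, [5, 18, 0], 0],
    [-1, [5, 18, 0], 0],
    [-1, [4, 14, 0], 0],
    [-1, [2, 6, 0], 0],
    [-1, [0, 0, 0], 0]
  ]
}}

```text
time: 10.22
tool_pos: [473.8, -50.4, 110.4]
tcp_rot: [180.0, -0.0, -23.8]
ft_force: [1.3, 0.4, -4.5]
finger_gap: 12.3
grip_force: 78.3
```

Run:
```python
from h import *
np.set_printoptions(precision=1,suppress=True)
print(sense()["tool_pos"],sense()["tcp_rot"],sense()["ft_force"])
for n in ("wrist","scene","top"):
  a=snapshot(n); cv2.imwrite("pics/m_%s.png"%n,a["color"][:,:,::-1])
  for q in ["pf_neck","pf_head","stand_mouth","stand_fork"]:
    for r in pinpoint(q,a)[:2]:
        w=W(a,r["xyz"]); print(n,q,round(r["p"],2),w,px(a,w))
```

```text
[473.8 -50.4 110.4] [180.   -0.  -23.8] [ 1.3  0.4 -4.5]
wrist pf_neck 0.88 [471.8 -48.4 129.6] [319.3 278.8]
wrist pf_head 0.61 [533.4 -76.4 101.8] [321.  122.9]
wrist stand_fork 0.74 [471.8 -45.1 127.5] [312.6 279. ]
wrist stand_fork 0.59 [ 543.2 -173.9   76.5] [485.7  25.3]
scene pf_neck 0.91 [471.4 -47.2 129.3] [281.6 217.9]
scene pf_head 0.88 [531.8 -71.4 102. ] [310.7 221.9]
scene stand_mouth 0.65 [ 584.8 -191.7   62.4] [357.  260.5]
scene stand_mouth 0.62 [446.7 -46.8  60.1] [274.2 239.3]
scene stand_fork 0.97 [ 540.3 -172.3   77.7] [335.9 258.9]
scene stand_fork 0.55 [402.9 -26.9  72.3] [253.  237.9]
top pf_neck 0.73 [468.  -44.8 131.3] [327.9 255.5]
top stand_mouth 0.84 [442.9 -48.   58.2] [327.5 267.2]
top stand_mouth 0.82 [ 584.4 -193.1   62.1] [385.3 219. ]
top stand_fork 0.88 [396.7 -25.6  74. ] [317.6 284.2]
top stand_fork 0.75 [ 543.  -173.7   73.2] [377.9 233. ]
```

View pics/m_wrist.png

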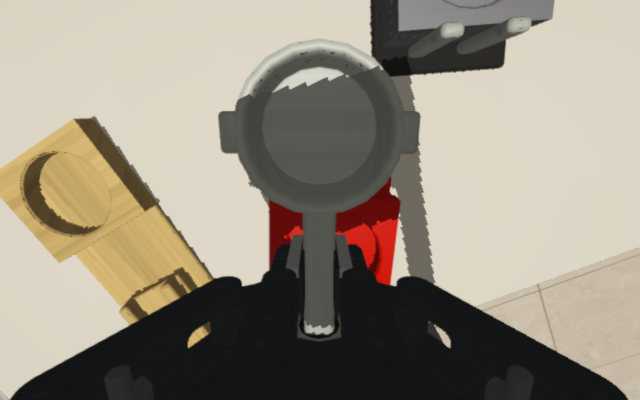

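The wrist view shows the prong tops of the grey stand at (455,30) and (519,24), nearly square to the neck, with the level head at (320,125) in front. I'll compute the stand's yaw and centre from these prongs.

Run:
```python
from h import *
np.set_printoptions(precision=1,suppress=True)
s=snapshot("wrist")
a,b=onz(s,455,30,74),onz(s,519,24,74); m=(a+b)/2; d=a-b
print(a,b,np.hypot(*d[:2])); ax=np.array([d[1],-d[0]])/np.hypot(*d[:2]); ax*=np.sign(ax[0])
print("fork",m,"yaw",np.degrees(np.arctan2(ax[1],ax[0])),"mouth",m[:2]+47*ax)
e1,e2=onz(s,398,32,60),onz(s,553,18,60); d=e2-e1; print("edge",e1,e2,np.hypot(*d[:2]),"yaw",np.degrees(np.arctan2(d[0],-d[1]))*-1+0)
```

```text
[ 547.9 -158.2   74. ] [ 537.2 -189.8   74. ] 33.286135976413696
fork [ 542.6 -174.    74. ] yaw -18.771543921716123 mouth [ 587.1 -189.1]
edge [ 560.6 -134.7   60. ] [ 532.4 -216.8   60. ] 86.85180072835074 yaw 18.962777809214295
```

{"op": "play_rows", "data": {
  "increments": [
    [-1, [0, 0, 0], -0.033],
    [-1, [0, 0, 0], -0.033],
    [-1, [0, 8, 0], 0],
    [-1, [0, 16, 0], 0],
    [-1, [0, 16, 0], 0],
    [-1, [0, 16, 0], 0],
    [-1, [0, 16, 0], 0],
    [-1, [0, 14, 0], 0],
    [-1, [0, 8, 0], 0],
    [-1, [0, 0, 0], 0]
  ]
}}

```text
time: 11.85
tool_pos: [441.4, -139.0, 110.4]
tcp_rot: [180.0, -0.0, -20.0]
ft_force: [-0.4, -0.4, -4.0]
finger_gap: 12.6
grip_force: 78.5
```

{"op": "play_rows", "data": {
  "increments": [
    [-1, [5, 0, 0], 0],
    [-1, [10, 0, 0], 0],
    [-1, [12, 0, 0], 0],
    [-1, [12, 0, 0], 0],
    [-1, [12, 0, 0], 0],
    [-1, [12, 0, 0], 0],
    [-1, [11, 0, 0], 0],
    [-1, [8, 0, 0], 0],
    [-1, [6, 0, 0], 0],
    [-1, [0, 0, 0], 0],
    [-1, [0, 0, 0], 0]
  ]
}}

```text
time: 12.77
tool_pos: [524.6, -167.0, 110.1]
tcp_rot: [-180.0, 0.0, -19.9]
ft_force: [0.4, 0.8, -4.5]
finger_gap: 12.5
grip_force: 78.5
```

Run:
```python
from h import *
np.set_printoptions(precision=1,suppress=True)
print(sense()["tool_pos"],sense()["tcp_rot"],sense()["ft_force"])
ims=[]
for n in ("wrist","scene","top"):
  a=snapshot(n); ims.append(a["color"][:,:,::-1])
  for q in ["pf_neck","pf_head","stand_mouth","stand_fork"]:
    for r in pinpoint(q,a)[:2]:
        w=W(a,r["xyz"]); print(n,q,round(r["p"],2),w,px(a,w))
cv2.imwrite("pics/f.png",np.hstack([cv2.resize(ims[0],(640,400))[:, 120:520],cv2.resize(ims[1][180:330,270:420],(400,400),interpolation=cv2.INTER_CUBIC)]))
```

```text
[ 524.6 -167.   110.1] [-180.     0.   -19.9] [ 0.4  0.8 -4.5]
wrist pf_neck 0.82 [ 524.6 -167.2  129. ] [321.6 273.6]
wrist pf_head 0.88 [ 587.1 -188.3  102.6] [318.7 121.1]
scene pf_neck 0.68 [ 521.4 -168.5  131.2] [328.1 248.5]
scene pf_head 0.86 [ 582.3 -188.6   99.7] [356.5 251.3]
scene stand_mouth 0.83 [446.8 -48.9  59.7] [274.6 240. ]
scene stand_mouth 0.71 [ 584.3 -192.9   59.3] [357.  261.7]
scene stand_fork 0.75 [ 541.  -175.6   74.3] [336.9 260.7]
scene stand_fork 0.56 [401.6 -24.8  74.5] [252.  236.9]
top pf_neck 0.76 [ 517.4 -164.7  126.3] [377.2 240. ]
top stand_mouth 0.64 [444.3 -45.6  60.6] [326.7 266.5]
top stand_fork 0.78 [397.5 -24.5  74.5] [317.2 283.9]
```

View pics/f.png

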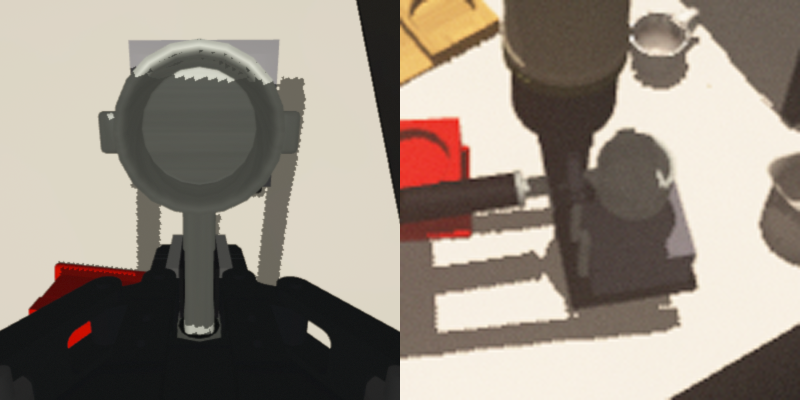

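The left half (wrist) shows the head over the block, whose far corners are at full-frame (249,40) and (399,40), square to the neck. The right half (scene) shows it level with the handle on the fork side. I'll check the centring from the far edge.

Run:
```python
from h import *
np.set_printoptions(precision=1,suppress=True)
s=snapshot("wrist")
a,b=onz(s,249,40.5,60)[:2],onz(s,400,40.5,60)[:2]; d=a-b; L=np.hypot(*d); ax=np.array([d[1],-d[0]])/L; ax*=np.sign(ax[0])
mo=(a+b)/2-43*ax
print("len",L,"yaw",np.degrees(np.arctan2(ax[1],ax[0])),"mouth",mo)
c=onz(s,320,126,139)[:2]; print("rim centre",c,"tcp+66",sense()["tool_pos"][:2]+66*np.array([.94,-.342]),sense()["qd"])
```

```text
len 86.36811843483304 yaw -19.875299312388307 mouth [ 586.5 -192. ]
rim centre [ 586.4 -189. ] tcp+66 [ 586.7 -190. ] [ 0.1  0.1 -0.   0.  -0.1 -0. ]
```

Length 86.4 mm matches the 86 mm block, yaw is -19.9° against the tool's -20°, and the head is about 3 mm off centre and at rest. Handing in.

```bash
python3 -c "
from bench import *
print(hand_in())"
```

```text
the job is handed in; nothing more can be done
None
```

The job is handed in with the portafilter gripped at its balance point, held still and level about 40 mm above the grey stand; by my last measurement the head is about 3 mm off the recess centre and the neck within 1° of the stand axis (no verdict was returned).

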